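# Feed a tin through the one-way flap of the stock lane

## Robot

A 6-joint arm with a two-finger parallel gripper is mounted at the origin on the work surface. World frame = base frame: x ahead of the robot, y to its left, z up, the work surface at z = 0. Lengths are in mm, angles in rad, forces in N, time in s.
With the tool pointing down it reaches from about 350 to 875 mm from the base axis. Payload 4.2 kg.
Tool frame: the origin (TCP) lies on the mounting face of the last link; the fingertips stand 173 mm ahead of it and the grasp point (between the pads) lies grip_point_offset ahead of it (grip_point_offset is the distance from the TCP to the grasp point, in mm); z points along the fingers, y is the line along which they close (so a half turn about z gives the same grasp; the last joint's range is limited). The gripper opens to 85 mm and grips with 20 to 120 N. Pads are 22 mm wide; open, the fingers measure 114 mm over their backs; the gripper's body (76 mm by 85 mm) begins 54 mm behind the grasp point. The pads swing forward as they close: fully open they stand 13 mm farther back than shut.
Start: joints at [-1.07, 0.385, 0.008, 0, -1.194, -0.259], TCP at [149.674, -606.793, 404.712] pointing down, gripper open.
Joint ranges: [-3.14, 3.14], [-1.21, 2.06], [-1.07, 1.41], [-3.16, 2.05], [-2.99, -0.16], [-3.1, 3.1]. Speed limits (rad/s): [2.79, 2.79, 3.14, 3.14, 3.14, 3.14].

## Interface

Orientations are given as a unit quaternion [x, y, z, w].
In Python, from bench import read_state, get_image, job_done, recognise, place_of, grip_point_offset gives the robot as it stands. The module is installed in compiled form; this text tells all that it offers.
- The arm moves only by the tool carry_out, never from a script. Its arguments are lists of equal length, an entry for each row: "slide": the shift along the tool's x, y, z in m, a list of three; "roll": the turn about the tool's z in degrees; "claw": the finger opening in m, from 0 to 0.0854. A call has 1 to 8 rows; each row is the pose to reach, as a shift and turn from the pose commanded when the call began, along the tool's axes at that moment; what a row does not reach only later rows make up. A row lasts 1/8 s, in which the tool goes at most 62.5 mm and 10.7 degrees, less where a joint would pass 70% of its speed; a pose out of reach is approached as far as the arm can. A call with a gripper value outside its range is refused whole. The fingers move at their own pace and stop on an object; the grip force is fixed at half the most. Time passes only in rows, so rows that repeat a pose let the fingers close. It gives the time, the measured TCP pose, the force, the opening and the grip force at its end, in the units of the state.
- read_state(): the state, without advancing time (a new reading comes with each control period).
- get_image(name): name is "scene" or "top" or "wrist"; returns a dict with "img" (384x512x3 uint8, red, green, blue), "z_map" (384x512 float32, mm along the optical axis (not along the pixel's ray), 0 where there is no reading), "mtx" (3x3 intrinsics, pixels), "k1" (the pictures are not rectified: a ray, as slopes to the right and down, at radius r is drawn at 1 + k1 r^2 times it, then the intrinsics apply), "world_from_camera" (4x4, takes a point from camera to world coordinates); the wrist camera has in their place "T_tool_cam" (4x4, takes a point from camera to tool coordinates, whose origin is the TCP and whose axes are the flange's). Camera axes: x right, y up, looking along -z (the intrinsics and any distortion apply to the point x, -y, -z); pixel columns grow to the right and rows downward; lengths in mm; the calibration is good to about 2 mm. A picture is of the moment at which its call begins: read the wrist's pose just before it.
- job_done(): hands the job in; it is judged then, once.
Trained networks look in a picture, given as the dict that the camera call returned (one of the last four; its "shot" number tells which), for a name from the list of things; names that differ only in an ending like _2 or _b are one class to them, and where a whole thing is asked for, a point or a joint stands for the part that bears it (a point fixed in the world has none). Each returns a list of dicts, best first, with "conf" (0 to 1); they miss things now and then, are a little off and sometimes report something else, mostly with a low value. They report only what shows in the picture. A call takes as long as a camera call. They do not tell look-alikes from the thing itself.
- recognise(picture, thing): "at" ([column, row] in pixels, amid what is visible of it).
- place_of(picture, thing): "at" ([column, row] in pixels: a listed point, or the origin of a listed thing).
The state is a dict: "clock": time; "joints": joint angles; "joint_vel": joint speeds; "joint_efforts": joint torques, N m; "position": TCP position; "ee_rot": TCP orientation; "contact_force": force on the tool from outside, world axes, zero at the start; "wrist_torque": the same for the moment, N m; "gripper_width": finger opening in mm; "grasp_force": force on a finger pad.
Only numpy, scipy, OpenCV 4.12 (cv2) and the standard library are available. Lean on these libraries where they do the work, as an engineer would, in place of code of your own. Each camera call takes 0.05 s, during which the arm holds its last target. There are 200 camera calls.

## Task

Stand the loose small tin upright in the open front end of the metal lane, let go of it, then push it from behind through the sprung flap until it and the tin already in the lane are squeezed up snug against the end stop: press the row firmly enough to feel the stop, but gently, never ramming it. Then draw back the way you came so that the flap follows you and eases shut behind the tin instead of slamming, and leave both tins upright in the lane and everything else on the bench where it stands.

Things in the scene. Friction and masses are not known exactly. Their poses are not given: they have to be found in the camera images.
- tin_center (a point): centre (half-way up) of the loose small tin to be fed: plain ribbed steel tin, upright, 54 mm in diameter, 74 mm tall, about 0.2 to 0.4 kg. It stands on the bench beside a larger tin and a jar; which of the three spots it has varies.
- queue_tin_center (a point): centre (half-way up) of the identical small tin (54 mm diameter, 74 mm tall) already standing in the lane beyond the flap, up to 33 mm short of touching the end stop.
- lane: fixed aluminium lane, an open-topped track; tins travel along its own +x (z up, +y left of travel). Origin on the bench, under the middle of the gate. Floor 4 mm thick, x -150 to +250 mm; rails at y +-32 mm (inner faces), 4 mm thick, tops 22 mm above the bench. An end stop closes it 171 to 185 mm past the gate.
- gate (a point): middle of the gate on the lane's floor, lane x = 0. Two steel posts, inner faces at lane y +-38 mm, each 13 mm wide and 12 mm deep, tops 70 mm above the bench, nothing across the top; fingers that straddle a tin do not fit between them, shut fingers do.
- loading_spot (a point): spot on the lane's floor, 85 mm before the gate, midway between the rails, where a tin can be set down clear of the flap; the lane is open above it and to its front end 65 mm farther back.
- flap_hinge (a point): upright hinge axis of the flap, at lane x 0, y +36 mm, 48 mm above the bench (half-way up the flap). The flap is a plain steel plate reaching 66 mm from this axis, 4 mm thick, 28 to 68 mm above the bench. Behind a tin that is pressed home there is just room for it to swing shut.
- flap (a joint): angle of the flap: 0 shut across the lane, up to 1.6 swung open towards the lane's +x; it cannot swing the other way. A light spring (0.02 N m shut, 0.033 open: about 1 N at the tin) pulls it shut; let go, it slams (over 3 rad/s). The finger behind the tin holds it open, and drawn back along the middle of the lane at 40 mm/s or less lets it follow gently to 0.
- stop: bracket of the end stop, fixed in the lane; origin on the lane's floor, 185 mm past the gate, axes as the lane's. It carries an upright steel plate (60 mm wide, 50 mm tall) that the row is pressed against; the plate is clamped by hand anywhere from 0 to 14 mm nearer the gate than this origin, which is not measured: find it by feel. It does not give; over 10 N counts as ramming.
- big_tin: bystander: larger tin, 74 mm diameter, 110 mm tall; origin at the centre of its underside
- jar: bystander: glass jar with white cap, 66 mm diameter, 120 mm tall; origin at the centre of its underside
- carton: bystander: cardboard carton 90 x 60 x 70 mm; origin at the centre of its underside
- tape: bystander: roll of brown tape, 100 mm diameter, 48 mm tall, lying flat; origin at the centre of its underside
- brush: bystander: hand brush lying on the bench; origin about its middle, on the bench
- punnet_block: bystander: wooden box 160 x 100 x 45 mm; origin at the centre of its underside
Not all that is in view belongs to the job. What is shaped like the part that bears tin_center but green, purple or red is not meant.

How it is judged:
By the outcome, as a careful person would: the job done as asked, in the order asked, and still so for the second after the job is handed in, with the robot touching nothing.
It also fails if it takes over 69 s, if anything falls off the work surface, if the arm or the gripper's body presses on something with over 40 N, if the wrist force passes 120 N, or if a joint passes its speed limit or range.

## Working session

There is one attempt and no reset: what is moved stays moved. The work goes in short steps, Python scripts to look and compute and a tool call to move; the robot and the scene stay as the last step left them, time stands still between calls to the robot, and variables do not carry over. Pictures are saved under pics/ and viewed, at most 10 in all, crops included, and the job is handed in when it is done.

Besides the shell and the picture viewer there is one more tool, called after "Request:" in YAML: its name, and indented under it one key for each argument. carry_out: Moves the arm, as the interface text tells. Its arguments: {"type":"object","properties":{"slide":{"type":"array"},"roll":{"type":"array"},"claw":{"type":"array"}},"required":["slide","roll","claw"]}

```bash
mkdir -p pics
cat > h.py <<'E'
import numpy as np, cv2
from scipy.spatial.transform import Rotation as R
from bench import *
import bench
def tool_T(s):
    T=np.eye(4);T[:3,:3]=R.from_quat(s["ee_rot"]).as_matrix();T[:3,3]=s["position"];return T
def cam_T(p,s=None):
    return np.array(p["world_from_camera"]) if "world_from_camera" in p else tool_T(s)@np.array(p["T_tool_cam"])
def ray(p,px):
    M=np.array(p["mtx"]);d=np.array([(px[0]-M[0,2])/M[0,0],(px[1]-M[1,2])/M[1,1]])
    u=d.copy()
    for _ in range(20): u=d/(1+p["k1"]*(u@u))
    return np.array([u[0],-u[1],-1.])
def at_z(p,px,z,s=None):
    T=cam_T(p,s);d=T[:3,:3]@ray(p,px);o=T[:3,3];return o+d*(z-o[2])/d[2]
def deproj(p,px,s=None):
    c,r=int(round(px[0])),int(round(px[1]));w=p["z_map"][max(r-1,0):r+2,max(c-1,0):c+2];w=w[w>0]
    if not len(w): return None
    q=ray(p,px)*np.median(w);T=cam_T(p,s);return T[:3,:3]@q+T[:3,3]
def save(p,n): cv2.imwrite("pics/"+n,cv2.cvtColor(p["img"],cv2.COLOR_RGB2BGR))
E
python3 - <<'E'
from h import *
np.set_printoptions(precision=1,suppress=True)
s=read_state();print(s["clock"],s["position"],s["ee_rot"],s["contact_force"],s["gripper_width"],grip_point_offset)
Z=dict(tin_center=37,queue_tin_center=41,gate=4,loading_spot=4,flap_hinge=48,stop=4,lane=0,big_tin=0,jar=0,carton=0,tape=0,brush=0,punnet_block=0)
ims=[]
for n in("top","scene"):
    p=get_image(n);ims.append(cv2.cvtColor(p["img"],cv2.COLOR_RGB2BGR));save(p,n+"0.png")
    for k,z in Z.items():
        for d in place_of(p,k)[:3]:
            print(n,k,round(d["conf"],2),np.array(d["at"]),at_z(p,d["at"],z))
E
```

```text
0.0 [ 149.6 -606.6  403.6] [-0.1  1.   0.  -0. ] [-1.4  0.2 -0.6] 85.53916432202168 154.70000000000002
top tin_center 0.94 [316.3 286.9] [ 339.7 -134.9   37. ]
top tin_center 0.82 [249.5 248.9] [440.4  10.7  37. ]
top tin_center 0.75 [261.1 286.5] [352.3  -8.2  37. ]
top queue_tin_center 0.75 [201.8 169.7] [641.8 109.4  41. ]
top gate 0.62 [253.6 172.5] [632.9 -16.8   4. ]
top loading_spot 0.75 [284.8 173.5] [623.1 -95.1   4. ]
top loading_spot 0.66 [251.4 174.9] [627.1 -10.7   4. ]
top flap_hinge 0.63 [252.5 182.6] [596.6 -10.7  48. ]
top stop 0.93 [179.7 173.8] [646.5 169.5   4. ]
top stop 0.47 [255.5 176.4] [622.3 -20.7   4. ]
top lane 0.87 [254.8 176.4] [623.5 -19.    0. ]
top big_tin 0.62 [398.1 238.3] [ 435.4 -354.8    0. ]
top jar 0.83 [341.2 244.7] [ 432.7 -213.5    0. ]
top carton 0.6 [340.4 112.9] [ 773.9 -258.5    0. ]
top tape 0.58 [220.1 122.6] [775.8  57.7   0. ]
top brush 0.66 [163.4 264.1] [425.8 221.6   0. ]
top brush 0.29 [216.3 120.7] [781.9  67.2   0. ]
top brush 0.27 [183.3 173. ] [648.9 160.9   0. ]
top punnet_block 0.89 [107.6 188.6] [625.8 352.8   0. ]
scene t
[... 331 characters left out ...]
   4. ]
scene loading_spot 0.57 [254.2 246.4] [613.7 -97.8   4. ]
scene loading_spot 0.39 [303.8 182. ] [623.8 144.4   4. ]
scene flap_hinge 0.79 [264.  204.5] [590.7 -11.2  48. ]
scene stop 0.96 [312.9 180.6] [642.7 160.9   4. ]
scene lane 0.95 [272.7 227.9] [623.5 -28.2   0. ]
scene big_tin 0.66 [115.8 302.5] [ 437.2 -355.3    0. ]
scene jar 0.82 [155.  254.2] [ 429.3 -222.9    0. ]
scene jar 0.53 [254.6 246.5] [613.1 -95.2   0. ]
scene carton 0.67 [280.3 343.8] [ 765.8 -263.5    0. ]
scene tape 0.91 [345.4 227.2] [772.8  56.6   0. ]
scene tape 0.35 [263.4 205.7] [570.   22.7   0. ]
scene brush 0.69 [256.2 144.6] [432.5 225.1   0. ]
scene punnet_block 0.69 [337.6 146. ] [645.9 335.6   0. ]
```

```bash
python3 -c "
import cv2,numpy as np
a=cv2.imread('pics/top0.png');b=cv2.imread('pics/scene0.png')
cv2.imwrite('pics/both0.png',cv2.resize(np.vstack([a,b]),(780,600)) if 0 else cv2.resize(a,(800,600)))"
```

```text
(no output)
```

View pics/both0.png

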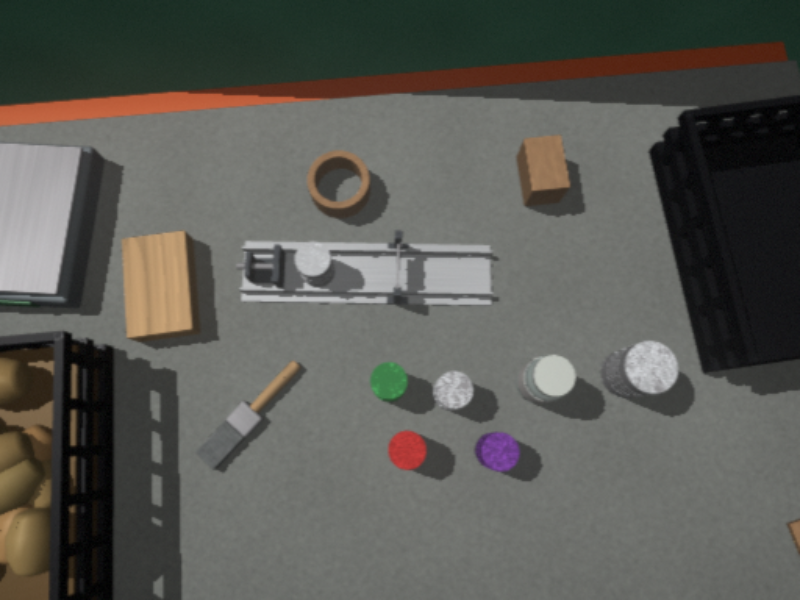

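View pics/scene0.png

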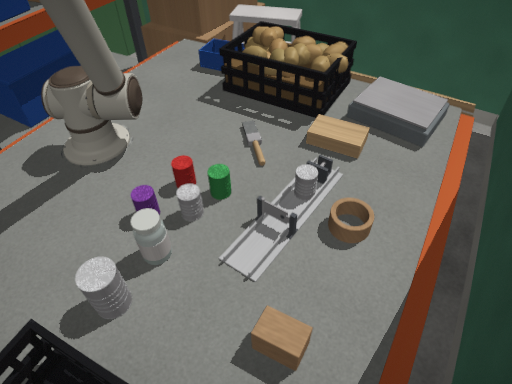

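Top view (800×600): plain tin at (454,390); look-alikes are green (389,381), red (407,450) and purple (498,452). The larger tin is at (650,368) and the lane's own tin at (313,260). In the scene view the plain tin is at about (190,203). The description (plain ribbed steel) picks the one at about world (437,-86). Next I'll get the lane direction from depth and take a close crop to check the choice.

Run:
```python
from h import *
np.set_printoptions(precision=2,suppress=True)
s=read_state();w=get_image("wrist");print("Ttc",np.array(w["T_tool_cam"]),np.array(w["mtx"])[0]);T=tool_T(s);print("toolR",T[:3,:3])
for n in("top","scene"):
    p=get_image(n)
    H,W=p["z_map"].shape;cc,rr=np.meshgrid(np.arange(W),np.arange(H))
    M=np.array(p["mtx"]);d=np.stack([(cc-M[0,2])/M[0,0],(rr-M[1,2])/M[1,1]],-1);u=d.copy()
    for _ in range(10):u=d/(1+p["k1"]*(u**2).sum(-1,keepdims=True))
    X=np.stack([u[...,0],-u[...,1],-np.ones((H,W))],-1)*p["z_map"][...,None]
    C=cam_T(p);P=(X@C[:3,:3].T+C[:3,3]);ok=p["z_map"]>0
    np.save(n+"_P.npy",np.where(ok[...,None],P,np.nan).astype(np.float32))
    Q=P[ok]
    for nm,c,lo,hi in(("tin",(437,-86),66,85),("queue",(642,112),70,90)):
        m=(np.hypot(Q[:,0]-c[0],Q[:,1]-c[1])<45)&(Q[:,2]>lo)&(Q[:,2]<hi)
        if m.sum(): print(n,nm,m.sum(),Q[m].mean(0),Q[m].min(0),Q[m].max(0))
    m=(Q[:,0]>560)&(Q[:,0]<720)&(Q[:,1]>-190)&(Q[:,1]<240)&(Q[:,2]>14)&(Q[:,2]<30)
    q=Q[m];print(n,"rail pts",m.sum(),q.min(0),q.max(0))
    if m.sum()>5:
        b,sz,a=cv2.minAreaRect(q[:,:2].astype(np.float32));print("rect",b,sz,a)
    m=(Q[:,0]>500)&(Q[:,0]<720)&(Q[:,1]>-60)&(Q[:,1]<40)&(Q[:,2]>58)&(Q[:,2]<80);print("posts/flap",Q[m][:40])
    m=(Q[:,0]>600)&(Q[:,0]<680)&(Q[:,1]>140)&(Q[:,1]<200)&(Q[:,2]>40)&(Q[:,2]<65);print("stop plate",Q[m][:40])
p=get_image("top");cr=p["img"][225:310,235:345];cv2.imwrite("pics/crop1.png",cv2.cvtColor(cv2.resize(cr,None,fx=6,fy=6,interpolation=cv2.INTER_CUBIC),cv2.COLOR_RGB2BGR))
```

```text
Ttc [[-0.    0.95  0.31 80.08]
 [ 1.    0.    0.    0.24]
 [ 0.    0.31 -0.95 30.93]
 [ 0.    0.    0.    1.  ]] [285.5   0.  253.3]
toolR [[-0.97 -0.24 -0.  ]
 [-0.24  0.97 -0.  ]
 [ 0.   -0.   -1.  ]]
top tin 453 [429.34 -79.79  74.51] [ 402.47 -106.31   66.61] [456.3  -53.1   80.99]
top queue 411 [642.29 110.57  78.63] [615.28  84.02  70.26] [668.7  137.46  83.68]
top rail pts 796 [ 575.89 -167.65   14.01] [687.99 233.18  29.88]
rect (625.9937133789062, 32.96443176269531) (396.8993225097656, 89.72003936767578) 84.22209930419922
posts/flap [[676.76 -16.82  68.69]
 [676.11 -19.17  70.03]
 [674.33 -21.39  74.84]
 [675.61 -23.93  70.22]
 [674.74 -26.24  72.24]
 [672.86 -16.47  73.05]
 [673.1  -18.89  71.62]
 [672.87 -21.27  71.68]
 [672.76 -23.66  71.33]
 [671.28 -16.32  70.22]
 [671.51 -18.75  68.83]
 [670.76 -21.08  70.47]
 [670.63 -23.47  70.21]
 [670.18 -25.82  70.93]
 [668.59 -16.08  70.86]
 [668.54 -18.47  70.33]
 [668.39 -20.86  70.12]
 [667.85 -23.2   71.12]
 [667.42 -25.55  71.81]
 [665.71 -15.81  72.12]
 [665.65 -18.2   71.63]
 [665.53 -20.59  71.3 ]
 [665.72 -23.01  70.  ]

[... 2965 characters left out ...]
52]
 [619.06 166.    51.75]
 [622.46 164.13  54.63]
 [623.74 168.05  52.17]
 [627.08 166.3   54.92]
 [628.15 170.86  51.89]
 [631.36 169.39  54.38]
 [633.19 171.88  53.24]
 [635.71 172.34  53.96]
 [616.24 167.    46.36]
 [619.84 164.67  49.68]
 [622.36 165.22  50.33]
 [625.45 164.17  52.45]
 [627.87 164.95  52.89]
 [630.25 165.84  53.21]
 [633.44 164.39  55.69]
 [635.65 165.71  55.62]
 [637.39 168.42  54.28]
 [639.44 170.25  53.75]
 [644.28 171.68  54.71]
 [648.21 192.72  40.21]
 [631.57 162.98  52.57]
 [633.75 164.41  52.41]
 [635.79 166.25  51.86]
 [637.93 167.82  51.56]
 [641.43 165.36  54.96]
 [643.66 166.63  54.93]
 [645.61 168.74  54.14]
 [647.67 170.51  53.66]
 [649.64 172.61  52.88]]
```

View pics/crop1.png

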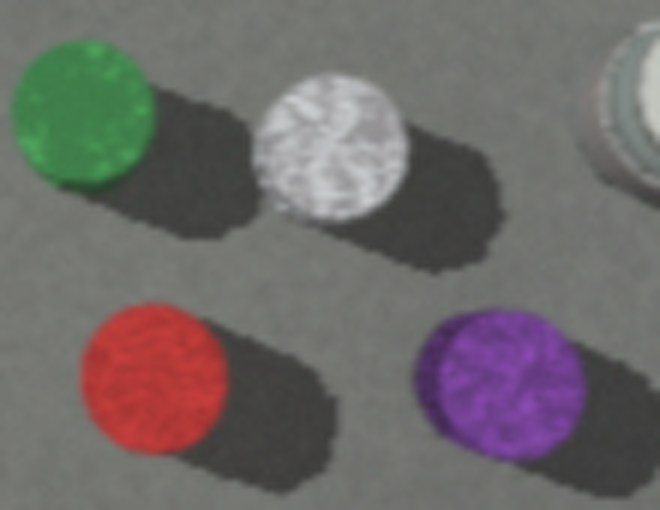

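The crop shows the plain grey ribbed tin at crop (330,147), with green (85,113), red (155,380) and purple (510,385) beside it, so the choice stands. Next I'll fit the lane and work out the approach.

```bash
cat >> h.py <<'E'
def go(target,xdir_deg):
    """tool shift (m) and roll (deg) from current pose to TCP target (mm, world) with tool x at xdir_deg, tool down"""
    s=read_state();T=tool_T(s);d=T[:3,:3].T@(np.array(target)-T[:3,3])/1000
    a=np.degrees(np.arctan2(T[1,0],T[0,0]));r=-((xdir_deg-a+180)%360-180)
    print("from",np.round(s["position"],1),"xdir",round(a,2),"shift",np.round(d,4),"roll",round(r,2))
E
python3 - <<'E'
from h import *
np.set_printoptions(precision=2,suppress=True)
for n in("top","scene"):
    Q=np.load(n+"_P.npy").reshape(-1,3);Q=Q[~np.isnan(Q[:,0])]
    m=(Q[:,1]>-160)&(Q[:,1]<225)&(Q[:,2]>17)&(Q[:,2]<27)
    a=[]
    for lo,hi in((575,615),(645,690)):
        q=Q[m&(Q[:,0]>lo)&(Q[:,0]<hi)];k=np.ones(len(q),bool)
        for _ in range(8):
            c=np.polyfit(q[k,1],q[k,0],1);r=q[:,0]-np.polyval(c,q[:,1]);k=abs(r)<4
        a.append(c);print(n,k.sum(),"x=",c[1],"+",c[0],"*y deg",np.degrees(np.arctan(c[0])))
    c=np.mean(a,0);print("mid x at y=-19:",np.polyval(c,-19),"sep",a[1][1]-a[0][1])
go([430,-81,350],-95)
E
```

```text
top 281 x= 594.5596175360546 + 0.10734412191181368 *y deg 6.126904068999832
top 270 x= 662.8606110269096 + 0.10799587943634552 *y deg 6.163819073834302
mid x at y=-19: 626.6643842686746 sep 68.30099349085503
scene 206 x= 594.1737267666933 + 0.10932202731664109 *y deg 6.238915098540803
scene 263 x= 662.6416106195263 + 0.11038586966965888 *y deg 6.2991419589008695
mid x at y=-19: 626.32044367174 sep 68.46788385283298
from [ 149.7 -606.8  404.7] xdir -166.15 shift [-0.4   0.44  0.05] roll -71.15
```

Request:
carry_out:
  slide:
    - [-0.04, 0.044, 0.005]
    - [-0.08, 0.089, 0.01]
    - [-0.12, 0.133, 0.015]
    - [-0.16, 0.177, 0.02]
    - [-0.2, 0.222, 0.03]
    - [-0.24, 0.266, 0.035]
    - [-0.28, 0.31, 0.04]
    - [-0.32, 0.355, 0.045]
  roll: [-9, -18, -27, -36, -45, -54, -63, -72]
  claw: [0.0854, 0.0854, 0.0854, 0.0854, 0.0854, 0.0854, 0.0854, 0.0854]

```text
clock: 2.6
position: [376.0, -183.7, 360.1]
ee_rot: [-0.683, 0.73, -0.001, 0.0]
contact_force: [0.4, 0.8, 0.3]
gripper_width: 85.5
grasp_force: 0.0
```

Run:
```python
from h import *
np.set_printoptions(precision=4,suppress=True)
print(read_state()["clock"]);go([430,-81,350],-96.2)
```

```text
2.6
from [ 376.  -183.7  360.1] xdir -93.84 shift [-0.1061 -0.047   0.0101] roll 2.36
```

Request:
carry_out:
  slide:
    - [-0.05, -0.023, 0.005]
    - [-0.106, -0.047, 0.01]
    - [-0.106, -0.047, 0.01]
    - [-0.106, -0.047, 0.01]
    - [-0.106, -0.047, 0.01]
  roll: [2.4, 2.4, 2.4, 2.4, 2.4]
  claw: [0.0854, 0.0854, 0.0854, 0.0854, 0.0854]

```text
clock: 3.22
position: [429.3, -84.1, 349.8]
ee_rot: [-0.665, 0.747, 0.0, -0.0]
contact_force: [-0.6, -0.5, 0.5]
gripper_width: 85.5
grasp_force: 0.0
```

```bash
cat >> h.py <<'E'
def cloud(p,s=None):
    H,W=p["z_map"].shape;cc,rr=np.meshgrid(np.arange(W),np.arange(H))
    M=np.array(p["mtx"]);d=np.stack([(cc-M[0,2])/M[0,0],(rr-M[1,2])/M[1,1]],-1);u=d.copy()
    for _ in range(10):u=d/(1+p["k1"]*(u**2).sum(-1,keepdims=True))
    X=np.stack([u[...,0],-u[...,1],-np.ones((H,W))],-1)*p["z_map"][...,None]
    C=cam_T(p,s);return (X@C[:3,:3].T+C[:3,3])[p["z_map"]>0]
E
python3 - <<'E'
from h import *
np.set_printoptions(precision=4,suppress=True)
s=read_state();p=get_image("wrist");save(p,"w1.png");Q=cloud(p,s)
for d in place_of(p,"tin_center")[:3]: print(d["conf"],d["at"],at_z(p,d["at"],37,s))
m=(np.hypot(Q[:,0]-430,Q[:,1]+81)<45)&(Q[:,2]>68)&(Q[:,2]<82);q=Q[m]
c,r=cv2.minEnclosingCircle(q[:,:2].astype(np.float32));print(m.sum(),q.mean(0),q.min(0),q.max(0),c,r)
print(s["clock"],s["joints"]);go([430,-81,198],-96.2)
E
```

```text
0.74 [241.0, 266.1] [455.6788  14.345   37.    ]
0.63 [329.4, 241.4] [354.3405  -5.2259  37.    ]
2669 [429.357  -82.7304  73.7341] [ 402.9511 -108.556    68.3204] [456.2164 -54.9426  76.02  ] (429.2476501464844, -81.65082550048828) 27.18779182434082
3.225 [ 0.1804  0.1167 -0.5105  0.     -0.9436 -0.2964]
from [429.4 -84.2 349.9] xdir -96.67 shift [-0.0033 -0.0002  0.1519] roll -0.47
```

View pics/w1.png

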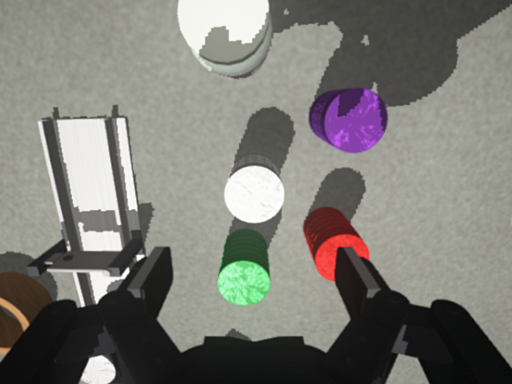

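The wrist view shows the white-lit plain tin at (254,193), with green (244,275), red (336,250), purple (350,120) and the jar (225,40) around it. The fitted circle is centred at (429.3,-81.6) with radius 27.2, which matches the tin. I'll descend and grip.

Request:
carry_out:
  slide:
    - [-0.003, 0, 0.04]
    - [-0.003, 0, 0.08]
    - [-0.003, 0, 0.12]
    - [-0.003, 0, 0.145]
    - [-0.003, 0, 0.152]
    - [-0.003, 0, 0.152]
    - [-0.003, 0, 0.152]
  roll: [0.5, 0.5, 0.5, 0.5, 0.5, 0.5, 0.5]
  claw: [0.0854, 0.0854, 0.0854, 0.0854, 0.0854, 0.0854, 0.0854]

```text
clock: 4.2
position: [430.7, -80.3, 198.8]
ee_rot: [-0.662, 0.749, -0.001, 0.001]
contact_force: [-1.4, -0.2, 0.1]
gripper_width: 85.3
grasp_force: 0.0
```

Request:
carry_out:
  slide:
    - [0, 0, 0]
    - [0, 0, 0]
    - [0, 0, 0]
    - [0, 0, 0]
    - [0, 0, 0]
    - [0, 0, 0]
    - [0, 0, 0]
  roll: [0, 0, 0, 0, 0, 0, 0]
  claw: [0.06, 0.045, 0.045, 0.045, 0.045, 0.045, 0.045]

```text
clock: 5.08
position: [430.2, -80.2, 198.5]
ee_rot: [-0.662, 0.749, -0.0, 0.0]
contact_force: [-1.2, -0.1, 6.4]
gripper_width: 52.1
grasp_force: 61.8
```

Request:
carry_out:
  slide:
    - [0, 0, -0.02]
    - [0, 0, -0.05]
    - [0, 0, -0.08]
    - [0, 0, -0.08]
  roll: [0, 0, 0, 0]
  claw: [0.045, 0.045, 0.045, 0.045]

```text
clock: 5.58
position: [430.5, -80.1, 279.3]
ee_rot: [-0.662, 0.749, -0.001, 0.002]
contact_force: [-0.2, 0.4, -3.6]
gripper_width: 51.8
grasp_force: 63.6
```

Run:
```python
from h import *
np.set_printoptions(precision=4,suppress=True)
s=read_state();print(s["contact_force"],s["gripper_width"],s["grasp_force"])
go([617.7,-101.5,278],-96.2)
```

```text
[-0.1925  0.4147 -3.5522] 51.76450402034832 63.614641427993774
from [430.5 -80.1 279.3] xdir -97.04 shift [-0.0017 -0.1884  0.0022] roll -0.84
```

Request:
carry_out:
  slide:
    - [0, -0.035, 0.001]
    - [-0.001, -0.08, 0.001]
    - [-0.001, -0.125, 0.001]
    - [-0.002, -0.165, 0.001]
    - [-0.002, -0.188, 0.001]
    - [-0.002, -0.188, 0.001]
    - [-0.002, -0.188, 0.001]
  roll: [-0.2, -0.4, -0.6, -0.8, -0.8, -0.8, -0.8]
  claw: [0.045, 0.045, 0.045, 0.045, 0.045, 0.045, 0.045]

```text
clock: 6.45
position: [615.9, -101.2, 274.7]
ee_rot: [-0.667, 0.745, 0.002, -0.002]
contact_force: [-0.0, -0.0, -3.2]
gripper_width: 52.5
grasp_force: 64.0
```

Run:
```python
from h import *
np.set_printoptions(precision=4,suppress=True)
s=read_state();p=get_image("wrist");save(p,"w2.png");Q=cloud(p,s)
e=np.array([.108,.9941]);n=np.array([-.9941,.108]);g=np.array([626.7,-17.5])
L=np.c_[(Q[:,:2]-g)@e,(Q[:,:2]-g)@n,Q[:,2]]
for lo,hi in((24,44),(-44,-24)):
    m=(L[:,1]>lo)&(L[:,1]<hi)&(L[:,2]>16)&(L[:,2]<28)&(L[:,0]<-40);q=L[m]
    if len(q)>10: print(len(q),"xmin",np.percentile(q[:,0],1),q[:,0].max(),"y fit",np.polyfit(q[:,0]+85,q[:,1],1),q[:,2].mean())
m=(abs(L[:,1])<25)&(L[:,2]<12)&(L[:,2]>-5)&(L[:,0]<-40);print("floor",m.sum(),L[m].mean(0))
go([617.7,-101.5,203],-96.2)
```

```text
522 xmin -149.45889807571373 -75.60940658807036 y fit [-0.0009 32.8617] 21.414525580460616
642 xmin -149.70744112321944 -60.19459978401147 y fit [ -0.0024 -34.7326] 21.26248534614162
floor 11742 [-167.9578   -0.0986    1.3587]
from [ 615.9 -101.2  275.3] xdir -96.26 shift [ 0.0001 -0.002   0.0723] roll -0.06
```

View pics/w2.png

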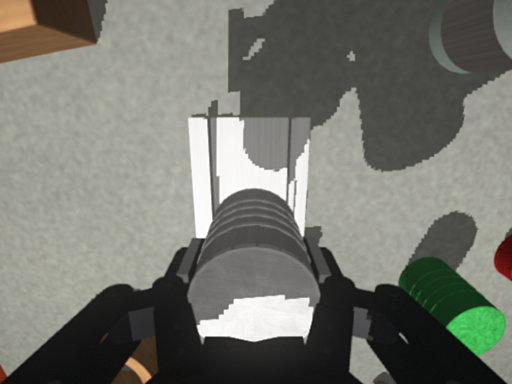

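The wrist view shows the tin held upright at (255,265), centred over the lane, with the rails at (200..300,120..240). The fitted lane end at -149.5 and rails at +32.9 and -34.7 confirm the lane frame to within 1 mm. I'll lower the tin.

Request:
carry_out:
  slide:
    - [0, -0.001, 0.02]
    - [0, -0.002, 0.045]
    - [0, -0.0025, 0.062]
    - [0, -0.0025, 0.069]
    - [0, -0.0025, 0.07]
    - [0, -0.0025, 0.07]
  roll: [0, 0, 0, 0, 0, 0]
  claw: [0.045, 0.045, 0.045, 0.045, 0.045, 0.045]

```text
clock: 7.25
position: [619.9, -101.5, 207.5]
ee_rot: [-0.668, 0.744, -0.001, 0.001]
contact_force: [0.3, -0.1, -3.7]
gripper_width: 52.4
grasp_force: 64.0
```

Request:
carry_out:
  slide:
    - [0, 0, 0.001]
    - [0, 0, 0.001]
  roll: [0, 0]
  claw: [0.045, 0.045]

```text
clock: 7.5
position: [619.6, -101.5, 206.1]
ee_rot: [-0.668, 0.745, -0.0, 0.0]
contact_force: [-0.1, -0.5, -4.1]
gripper_width: 51.9
grasp_force: 64.0
```

Request:
carry_out:
  slide:
    - [0, 0, 0.001]
    - [0, 0, 0.002]
    - [0, 0, 0.002]
  roll: [0, 0, 0]
  claw: [0.045, 0.045, 0.045]

```text
clock: 7.88
position: [619.5, -101.5, 203.5]
ee_rot: [-0.668, 0.745, 0.0, -0.0]
contact_force: [-0.1, -0.1, -2.9]
gripper_width: 52.0
grasp_force: 64.0
```

Request:
carry_out:
  slide:
    - [0, 0, 0.001]
    - [0, 0, 0.001]
  roll: [0, 0]
  claw: [0.045, 0.045]

```text
clock: 8.12
position: [619.6, -101.6, 202.7]
ee_rot: [-0.668, 0.745, 0.0, -0.0]
contact_force: [0.2, 0.3, -4.1]
gripper_width: 52.0
grasp_force: 64.2
```

Request:
carry_out:
  slide:
    - [0, 0, 0.001]
    - [0, 0, 0.001]
  roll: [0, 0]
  claw: [0.045, 0.045]

```text
clock: 8.38
position: [619.5, -101.5, 202.6]
ee_rot: [-0.668, 0.744, -0.0, 0.0]
contact_force: [-2.2, 0.5, 4.3]
gripper_width: 52.2
grasp_force: 64.2
```

The floor is felt at +4 N. I'll open and rise.

Request:
carry_out:
  slide:
    - [0, 0, 0]
    - [0, 0, 0]
    - [0, 0, 0]
    - [0, 0, 0]
    - [0, 0, 0]
  roll: [0, 0, 0, 0, 0]
  claw: [0.058, 0.07, 0.08, 0.0854, 0.0854]

```text
clock: 9.0
position: [619.6, -101.5, 201.7]
ee_rot: [-0.668, 0.745, -0.0, 0.0]
contact_force: [0.6, 0.3, -0.5]
gripper_width: 84.9
grasp_force: 0.0
```

Request:
carry_out:
  slide:
    - [0, 0, -0.02]
    - [0, 0, -0.06]
    - [0.02, 0, -0.1]
    - [0.04, 0, -0.12]
    - [0.05, 0, -0.12]
    - [0.05, 0, -0.12]
  roll: [0, 0, 0, 0, 0, 0]
  claw: [0.0854, 0.0854, 0.0854, 0.0854, 0.0854, 0.0854]

```text
clock: 9.75
position: [613.5, -151.7, 320.3]
ee_rot: [-0.667, 0.745, 0.001, -0.001]
contact_force: [-0.2, 0.7, -0.2]
gripper_width: 85.1
grasp_force: 0.0
```

```bash
cat >> h.py <<'E'
e=np.array([.108,.9941]);n=np.array([-.9941,.108]);g=np.array([627.6,-17.3])
def lane(P): P=np.atleast_2d(P);return np.c_[(P[:,:2]-g)@e,(P[:,:2]-g)@n,P[:,2]]
def unlane(x,y,z): return np.r_[g+x*e+y*n,z]
E
python3 - <<'E'
from h import *
np.set_printoptions(precision=4,suppress=True)
s=read_state();p=get_image("wrist");save(p,"w3.png");L=lane(cloud(p,s))
m=(L[:,0]>-130)&(L[:,0]<-40)&(abs(L[:,1])<36)&(L[:,2]>72)&(L[:,2]<86);q=L[m]
print(len(q),q.mean(0),q.min(0),q.max(0),q[:,2].std(),cv2.minEnclosingCircle(q[:,:2].astype(np.float32)))
m=(abs(L[:,0])<25)&(abs(L[:,1])<60)&(L[:,2]>55)&(L[:,2]<80);q=L[m];print(len(q),q.min(0) if len(q) else 0,q.max(0) if len(q) else 0)
print(lane(s["position"]));go(unlane(-85-27-40,0,330),-96.2)
E
```

```text
2933 [-87.7722  -1.5825  77.6506] [-113.7687  -28.2547   72.0105] [-58.1952  25.3006  79.5641] 0.8953478737750808 ((-85.97601318359375, -1.0589455366134644), 27.793319702148438)
1359 [ -8.1081 -51.7017  55.0003] [ 5.7653 50.2742 72.7969]
[[-135.0809   -0.5433  320.3187]]
from [ 613.7 -151.2  320. ] xdir -96.29 shift [ 0.0174  0.0006 -0.01  ] roll -0.09
```

View pics/w3.png

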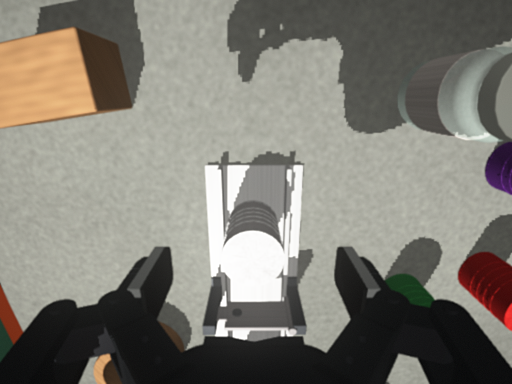

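The wrist view shows the tin upright in the lane at (253,262), before the shut flap (plate at about (252,318), posts at (210,300) and (297,300)). Measured: lane (-86,-1), top at 78 mm, as expected. I'll shut the fingers behind it and descend.

Request:
carry_out:
  slide:
    - [0.017, 0, 0]
    - [0.017, 0, 0]
    - [0.017, 0, 0]
    - [0.017, 0, 0]
    - [0.017, 0, 0.04]
    - [0.017, 0, 0.08]
    - [0.017, 0, 0.12]
    - [0.017, 0, 0.124]
  roll: [0, 0, 0, 0, 0, 0, 0, 0]
  claw: [0.05, 0.02, 0, 0, 0, 0, 0, 0]

```text
clock: 10.8
position: [611.2, -167.8, 194.7]
ee_rot: [-0.668, 0.745, 0.002, -0.002]
contact_force: [0.3, 0.8, 0.5]
gripper_width: -0.3
grasp_force: 0.0
```

Run:
```python
from h import *
np.set_printoptions(precision=4,suppress=True)
s=read_state();print(s["clock"],s["contact_force"],s["gripper_width"],lane(s["position"]));go(unlane(-100,-0.5,196),-96.2)
p=get_image("wrist");L=lane(cloud(p,s));q=L[(abs(L[:,0]+152)<25)&(abs(L[:,1])<30)&(L[:,2]>5)&(L[:,2]<110)]
print(len(q),q.min(0) if len(q) else 0,q.max(0) if len(q) else 0)
```

```text
10.8 [0.2512 0.8061 0.5445] -0.3206520484715073 [[-151.4237    0.0499  194.7449]]
from [ 611.2 -167.8  194.7] xdir -96.25 shift [-0.0514 -0.0005 -0.0013] roll -0.05
16908 [-170.0893  -29.9988    5.0114] [-128.4452   29.9908  109.9995]
```

Request:
carry_out:
  slide:
    - [-0.005, 0, 0]
    - [-0.012, 0, 0]
    - [-0.019, 0, 0]
    - [-0.024, 0, 0]
    - [-0.028, 0, 0]
    - [-0.032, 0, 0]
    - [-0.036, 0, 0]
    - [-0.04, 0, 0]
  roll: [0, 0, 0, 0, 0, 0, 0, 0]
  claw: [0, 0, 0, 0, 0, 0, 0, 0]

```text
clock: 11.85
position: [616.7, -128.5, 197.9]
ee_rot: [-0.667, 0.745, -0.0, -0.0]
contact_force: [-1.1, -2.6, 2.1]
gripper_width: -0.0
grasp_force: 0.5
```

Request:
carry_out:
  slide:
    - [-0.005, 0, 0]
    - [-0.01, 0, 0]
    - [-0.015, 0, 0]
    - [-0.02, 0, 0]
    - [-0.025, 0, 0]
    - [-0.03, 0, 0]
    - [-0.035, 0, 0]
    - [-0.04, 0, 0]
  roll: [0, 0, 0, 0, 0, 0, 0, 0]
  claw: [0, 0, 0, 0, 0, 0, 0, 0]

```text
clock: 12.85
position: [621.0, -88.3, 197.7]
ee_rot: [-0.668, 0.745, 0.0, -0.0]
contact_force: [0.1, -3.2, 2.7]
gripper_width: -0.1
grasp_force: 0.5
```

Run:
```python
from h import *
np.set_printoptions(precision=4,suppress=True)
s=read_state();print(s["clock"],s["contact_force"],lane(s["position"]));go(unlane(50,-0.5,196),-96.2)
p=get_image("scene");T=lane(cloud(p));q=T[(T[:,0]>-110)&(T[:,0]<30)&(abs(T[:,1])<36)&(T[:,2]>72)&(T[:,2]<82)]
print("tin?",len(q),q.mean(0),q.min(0),q.max(0))
cv2.imwrite("pics/s2.png",cv2.cvtColor(cv2.resize(p["img"][120:290,200:380],None,fx=3,fy=3,interpolation=2),cv2.COLOR_RGB2BGR))
```

```text
12.85 [ 0.1469 -3.2408  2.7148] [[-71.2861  -1.0824 197.7071]]
from [621.  -88.3 197.7] xdir -96.25 shift [-0.1213  0.0007  0.0017] roll -0.05
tin? 174 [-59.7423  -9.9503  77.0139] [-85.9556 -35.6862  72.1984] [-5.5548 33.9186 81.9076]
```

View pics/s2.png

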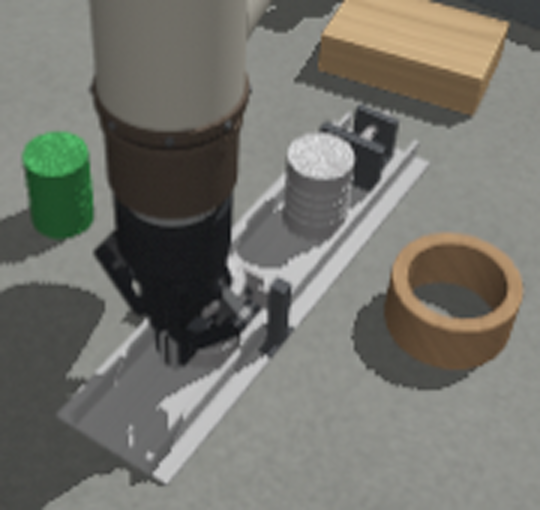

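The scene crop shows the shut fingers at (180,345), with the tin hidden between them and the gate. The queue tin stands at (318,185) before the stop at (370,140). The contact force is about 3 N, which is friction. I'll keep pushing.

Request:
carry_out:
  slide:
    - [-0.005, 0, 0]
    - [-0.01, 0, 0]
    - [-0.015, 0, 0]
    - [-0.02, 0, 0]
    - [-0.025, 0, 0]
    - [-0.03, 0, 0]
    - [-0.035, 0, 0]
    - [-0.04, 0, 0]
  roll: [0, 0, 0, 0, 0, 0, 0, 0]
  claw: [0, 0, 0, 0, 0, 0, 0, 0]

```text
clock: 13.9
position: [625.4, -48.5, 197.6]
ee_rot: [-0.668, 0.745, 0.0, 0.0]
contact_force: [0.7, -3.2, -0.5]
gripper_width: -0.1
grasp_force: 0.7
```

Request:
carry_out:
  slide:
    - [-0.005, 0, 0]
    - [-0.01, 0, 0]
    - [-0.015, 0, 0]
    - [-0.02, 0, 0]
    - [-0.025, 0, 0]
    - [-0.03, 0, 0]
    - [-0.035, 0, 0]
    - [-0.04, 0, 0]
  roll: [0, 0, 0, 0, 0, 0, 0, 0]
  claw: [0, 0, 0, 0, 0, 0, 0, 0]

```text
clock: 14.9
position: [629.7, -8.7, 197.7]
ee_rot: [-0.668, 0.745, 0.0, -0.0]
contact_force: [-0.3, -1.8, 0.0]
gripper_width: 0.1
grasp_force: 0.7
```

Run:
```python
from h import *
np.set_printoptions(precision=4,suppress=True)
s=read_state();print(s["clock"],s["contact_force"],lane(s["position"]));go(unlane(50,-0.5,196),-96.2)
p=get_image("top");T=lane(cloud(p));q=T[(T[:,0]>40)&(T[:,0]<165)&(abs(T[:,1])<36)&(T[:,2]>73)&(T[:,2]<84)]
print("tins",len(q),q.min(0),q.max(0));print(np.histogram(q[:,0],bins=np.arange(40,170,10)))
a=p["img"][130:230,150:300];b=get_image("scene")["img"][120:270,220:380]
a=cv2.resize(a,(480,320),interpolation=2);b=cv2.resize(b,(320,320),interpolation=2)
cv2.imwrite("pics/s3.png",cv2.cvtColor(np.hstack([a,b]),cv2.COLOR_RGB2BGR))
```

```text
14.9 [-0.3302 -1.8209  0.0053] [[  8.7351  -1.1441 197.7378]]
from [629.7  -8.7 197.7] xdir -96.24 shift [-0.0413  0.0007  0.0017] roll -0.04
tins 315 [ 40.0047 -17.4405  73.2728] [145.2294  25.5479  83.2628]
(array([54, 72, 61, 29,  0,  0, 17, 37, 27, 11,  7,  0]), array([ 40,  50,  60,  70,  80,  90, 100, 110, 120, 130, 140, 150, 160]))
```

View pics/s3.png

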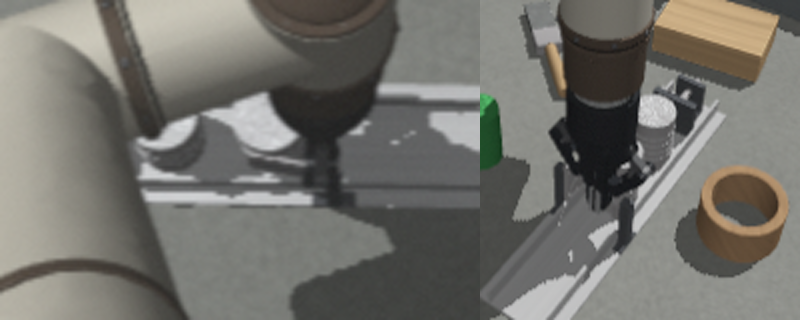

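The left half shows the fed tin past the gate at (265,125), the flap swung open at (280,157) and the queue tin at (170,140). The fingers are between the posts. I'll continue, slower near the queue tin.

Request:
carry_out:
  slide:
    - [-0.005, 0, 0]
    - [-0.01, 0, 0]
    - [-0.014, 0, 0]
    - [-0.018, 0, 0]
    - [-0.021, 0, 0]
    - [-0.024, 0, 0]
    - [-0.027, 0, 0]
    - [-0.03, 0, 0]
  roll: [0, 0, 0, 0, 0, 0, 0, 0]
  claw: [0, 0, 0, 0, 0, 0, 0, 0]

```text
clock: 16.0
position: [632.8, 20.7, 197.5]
ee_rot: [-0.667, 0.745, 0.0, -0.0]
contact_force: [0.3, -4.8, -0.1]
gripper_width: -0.1
grasp_force: 0.0
```

Request:
carry_out:
  slide:
    - [-0.002, 0, 0]
    - [-0.004, 0, 0]
    - [-0.006, 0, 0]
    - [-0.008, 0, 0]
  roll: [0, 0, 0, 0]
  claw: [0, 0, 0, 0]

```text
clock: 16.5
position: [633.7, 28.7, 197.6]
ee_rot: [-0.668, 0.745, 0.0, -0.0]
contact_force: [0.2, -5.0, 0.9]
gripper_width: 0.4
grasp_force: 0.5
```

Request:
carry_out:
  slide:
    - [-0.001, 0, 0]
    - [-0.002, 0, 0]
    - [-0.003, 0, 0]
    - [-0.004, 0, 0]
    - [-0.005, 0, 0]
    - [-0.006, 0, 0]
    - [-0.007, 0, 0]
  roll: [0, 0, 0, 0, 0, 0, 0]
  claw: [0, 0, 0, 0, 0, 0, 0]

```text
clock: 17.38
position: [634.6, 35.7, 197.7]
ee_rot: [-0.668, 0.745, 0.0, -0.0]
contact_force: [-0.3, -3.4, -0.7]
gripper_width: 0.2
grasp_force: 0.5
```

Run:
```python
from h import *
np.set_printoptions(precision=2,suppress=True)
s=read_state();f=s["contact_force"];print(s["clock"],f,lane(s["position"]))
for nm in("top","scene"):
    T=lane(cloud(get_image(nm)));q=T[(T[:,0]>60)&(T[:,0]<172)&(abs(T[:,1])<34)&(T[:,2]>70)&(T[:,2]<84)]
    r=T[(T[:,0]>165)&(T[:,0]<200)&(abs(T[:,1])<28)&(T[:,2]>48)&(T[:,2]<60)]
    print(nm,len(q),q[:,0].max() if len(q) else 0,np.percentile(q[:,0],99) if len(q) else 0,"plate",len(r),np.percentile(r[:,0],[2,10,50,90]) if len(r) else 0)
```

```text
17.375 [-0.34 -3.37 -0.75] [[ 53.44  -1.21 197.71]]
top 432 168.91925380640285 166.1263221270087 plate 19 [182.7  183.01 185.92 190.73]
scene 197 171.1193133740733 169.74091542077025 plate 27 [179.97 181.04 184.03 189.66]
```

Request:
carry_out:
  slide:
    - [-0.001, 0, 0]
    - [-0.002, 0, 0]
    - [-0.003, 0, 0]
    - [-0.004, 0, 0]
  roll: [0, 0, 0, 0]
  claw: [0, 0, 0, 0]

```text
clock: 17.98
position: [635.0, 39.6, 197.8]
ee_rot: [-0.668, 0.745, -0.0, 0.0]
contact_force: [-0.0, -3.6, -0.2]
gripper_width: -0.0
grasp_force: 0.4
```

Request:
carry_out:
  slide:
    - [-0.0006, 0, 0]
    - [-0.0012, 0, 0]
  roll: [0, 0]
  claw: [0, 0]

```text
clock: 18.23
position: [635.2, 40.9, 197.7]
ee_rot: [-0.668, 0.745, -0.0, -0.0]
contact_force: [-0.1, -5.5, 0.3]
gripper_width: -0.3
grasp_force: 0.4
```

Request:
carry_out:
  slide:
    - [-0.0006, 0, 0]
    - [-0.0012, 0, 0]
  roll: [0, 0]
  claw: [0, 0]

```text
clock: 18.48
position: [635.3, 42.0, 197.7]
ee_rot: [-0.668, 0.745, -0.0, 0.0]
contact_force: [0.3, -3.8, -1.3]
gripper_width: -0.1
grasp_force: 0.4
```

Request:
carry_out:
  slide:
    - [-0.0006, 0, 0]
    - [-0.0012, 0, 0]
  roll: [0, 0]
  claw: [0, 0]

```text
clock: 18.73
position: [635.4, 43.2, 197.7]
ee_rot: [-0.668, 0.745, 0.0, -0.0]
contact_force: [0.2, -4.5, 0.9]
gripper_width: 0.1
grasp_force: 0.4
```

Request:
carry_out:
  slide:
    - [-0.0006, 0, 0]
    - [-0.0012, 0, 0]
  roll: [0, 0]
  claw: [0, 0]

```text
clock: 18.98
position: [635.5, 44.4, 197.7]
ee_rot: [-0.668, 0.745, 0.0, -0.0]
contact_force: [-0.1, -5.3, 0.8]
gripper_width: 0.1
grasp_force: 0.4
```

Request:
carry_out:
  slide:
    - [-0.0006, 0, 0]
    - [-0.0012, 0, 0]
  roll: [0, 0]
  claw: [0, 0]

```text
clock: 19.23
position: [635.7, 45.6, 197.7]
ee_rot: [-0.668, 0.745, -0.0, -0.0]
contact_force: [-0.2, -5.3, 1.1]
gripper_width: -0.2
grasp_force: 0.4
```

Request:
carry_out:
  slide:
    - [-0.0006, 0, 0]
    - [-0.0012, 0, 0]
  roll: [0, 0]
  claw: [0, 0]

```text
clock: 19.48
position: [635.6, 46.1, 197.7]
ee_rot: [-0.667, 0.745, -0.0, -0.001]
contact_force: [0.1, -8.7, 1.2]
gripper_width: -0.3
grasp_force: 0.3
```

Request:
carry_out:
  slide:
    - [-0.0002, 0, 0]
    - [-0.0002, 0, 0]
  roll: [0, 0]
  claw: [0, 0]

```text
clock: 19.73
position: [635.6, 46.1, 197.7]
ee_rot: [-0.667, 0.745, -0.0, -0.001]
contact_force: [-0.8, -8.4, 1.7]
gripper_width: -0.2
grasp_force: 0.3
```

Request:
carry_out:
  slide:
    - [-0.0002, 0, 0]
    - [-0.0002, 0, 0]
    - [-0.0002, 0, 0]
  roll: [0, 0, 0]
  claw: [0, 0, 0]

```text
clock: 20.1
position: [635.6, 46.1, 197.8]
ee_rot: [-0.667, 0.745, -0.0, -0.001]
contact_force: [0.7, -8.8, 1.6]
gripper_width: 0.4
grasp_force: 0.3
```

Run:
```python
from h import *
np.set_printoptions(precision=2,suppress=True)
s=read_state();print(s["clock"],s["contact_force"],lane(s["position"]))
p=get_image("top");a=p["img"][130:230,150:300];b=get_image("scene")["img"][120:270,220:380]
a=cv2.resize(a,(480,320),interpolation=2);b=cv2.resize(b,(320,320),interpolation=2)
cv2.imwrite("pics/s4.png",cv2.cvtColor(np.hstack([a,b]),cv2.COLOR_RGB2BGR))
```

```text
20.1 [ 0.68 -8.78  1.55] [[ 63.93  -1.09 197.75]]
```

View pics/s4.png

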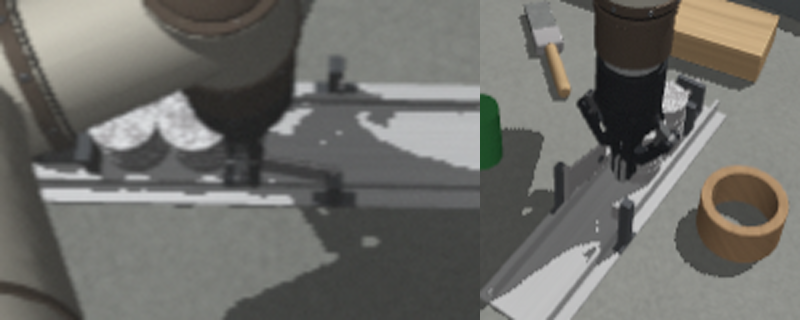

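The row is snug: both tins touch, standing upright at (125,130) and (190,120), with the first against the stop at (85,150). The flap rests against the finger at (290,165), and the force holds at about 8.8 N (about 4 N of it friction). I'll draw back slowly along the lane.

Request:
carry_out:
  slide:
    - [0.001, 0, 0]
    - [0.004, 0, 0]
    - [0.008, 0, 0]
    - [0.012, 0, 0]
    - [0.016, 0, 0]
    - [0.02, 0, 0]
    - [0.024, 0, 0]
    - [0.028, 0, 0]
  roll: [0, 0, 0, 0, 0, 0, 0, 0]
  claw: [0, 0, 0, 0, 0, 0, 0, 0]

```text
clock: 21.2
position: [632.8, 19.0, 197.7]
ee_rot: [-0.668, 0.745, -0.0, 0.0]
contact_force: [1.4, 1.0, 0.8]
gripper_width: -0.1
grasp_force: 0.7
```

Request:
carry_out:
  slide:
    - [0.004, 0, 0]
    - [0.008, 0, 0]
    - [0.011, 0, 0]
    - [0.014, 0, 0]
    - [0.017, 0, 0]
    - [0.02, 0, 0]
    - [0.023, 0, 0]
    - [0.026, 0, 0]
  roll: [0, 0, 0, 0, 0, 0, 0, 0]
  claw: [0, 0, 0, 0, 0, 0, 0, 0]

```text
clock: 22.2
position: [630.1, -6.7, 197.8]
ee_rot: [-0.668, 0.745, -0.0, 0.0]
contact_force: [1.6, 0.4, 1.9]
gripper_width: -0.0
grasp_force: 1.1
```

Request:
carry_out:
  slide:
    - [0.0025, 0, 0]
    - [0.005, 0, 0]
    - [0.0075, 0, 0]
    - [0.01, 0, 0]
    - [0.0125, 0, 0]
    - [0.015, 0, 0]
    - [0.0175, 0, 0]
    - [0.02, 0, 0]
  roll: [0, 0, 0, 0, 0, 0, 0, 0]
  claw: [0, 0, 0, 0, 0, 0, 0, 0]

```text
clock: 23.2
position: [627.1, -26.7, 197.1]
ee_rot: [-0.667, 0.745, 0.001, -0.001]
contact_force: [0.5, -0.6, 0.3]
gripper_width: 0.1
grasp_force: 0.0
```

Request:
carry_out:
  slide:
    - [0.0025, 0, 0]
    - [0.005, 0, 0]
    - [0.0075, 0, 0]
    - [0.01, 0, 0]
    - [0.0125, 0, 0]
    - [0.015, 0, 0]
    - [0.0175, 0, 0]
    - [0.02, 0, 0]
  roll: [0, 0, 0, 0, 0, 0, 0, 0]
  claw: [0, 0, 0, 0, 0, 0, 0, 0]

```text
clock: 24.2
position: [625.6, -46.4, 197.8]
ee_rot: [-0.668, 0.745, -0.0, 0.0]
contact_force: [-0.6, -0.9, 0.2]
gripper_width: -0.3
grasp_force: 0.0
```

Run:
```python
from h import *
np.set_printoptions(precision=2,suppress=True)
s=read_state();print(s["clock"],s["contact_force"],lane(s["position"]))
```

```text
24.2 [-0.57 -0.89  0.16] [[-29.16  -1.15 197.76]]
```

Request:
carry_out:
  slide:
    - [0.01, 0, 0]
    - [0.03, 0, 0]
    - [0.06, 0, 0]
    - [0.09, 0, 0]
    - [0.1, 0, -0.03]
    - [0.1, 0, -0.08]
    - [0.1, 0, -0.13]
    - [0.1, 0, -0.15]
  roll: [0, 0, 0, 0, 0, 0, 0, 0]
  claw: [0, 0, 0, 0, 0, 0, 0, 0]

```text
clock: 25.2
position: [614.7, -147.2, 351.8]
ee_rot: [-0.667, 0.745, -0.002, 0.002]
contact_force: [0.0, -0.6, -0.0]
gripper_width: -0.2
grasp_force: 0.0
```

Request:
carry_out:
  slide:
    - [0.05, 0, 0]
    - [0.1, 0, 0]
    - [0.1, 0, 0]
  roll: [0, 0, 0]
  claw: [0, 0, 0]

```text
clock: 25.58
position: [602.4, -249.1, 347.4]
ee_rot: [-0.665, 0.746, 0.0, -0.0]
contact_force: [-0.0, 1.7, -0.1]
gripper_width: -0.2
grasp_force: 0.0
```

Run:
```python
from h import *
np.set_printoptions(precision=2,suppress=True)
s=read_state();print(s["clock"],s["contact_force"],lane(s["position"]))
p=get_image("top");L=lane(cloud(p));q=L[(L[:,0]>40)&(L[:,0]<172)&(abs(L[:,1])<34)&(L[:,2]>74)&(L[:,2]<84)];print(len(q),q.min(0),q.max(0))
a=cv2.resize(p["img"],(480,360));b=cv2.resize(get_image("scene")["img"][110:280,210:380],(320,360),interpolation=2)
cv2.imwrite("pics/s5.png",cv2.cvtColor(np.hstack([a,b]),cv2.COLOR_RGB2BGR))
```

```text
25.575 [-0.01  1.67 -0.1 ] [[-233.2    -0.03  347.37]]
751 [ 75.6  -27.19  74.04] [171.97  26.05  83.89]
```

View pics/s5.png

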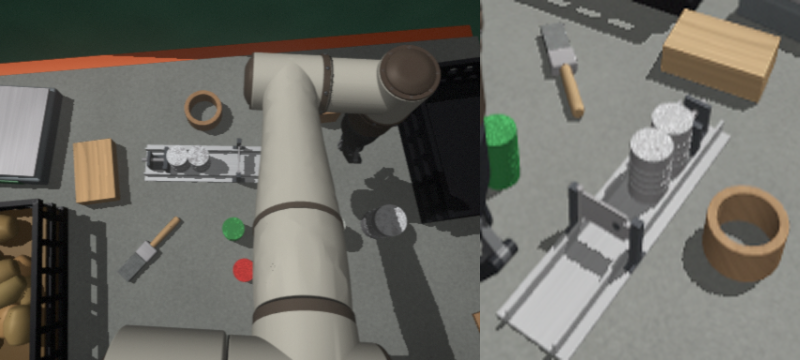

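Both tins stand upright and touching, up against the stop (right half, (650,160) and (672,135)). The flap is shut across the gate at (605,220), the bystanders haven't moved and the arm is clear. I'll hand it in.

```bash
python3 -c "
from bench import *
print(job_done())"
```

```text
the job is handed in; nothing more can be done
None
```

The tin was fed through the flap and pressed snug against the end stop at about 9 N on the wrist; the flap eased shut, both tins stand upright, and the job was handed in at about 26 s with no verdict returned.

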